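Stand up the toppled grinding jar and hold it locked in the bench mill

TASK

The small metal grinding jar has been knocked over. Stand it up on the bench, then fit it to the bench mill: let its two lugs down through the notches of the socket, push the jar down against the spring and twist it a quarter turn clockwise (seen from above), as far as it goes. The mill runs only while the jar is held turned and springs back if let go, so finish still gripping the jar, pressed in and fully turned; leave the other things on the bench where they are.

Things in the scene. Friction and masses are not known exactly. Their poses are not given: they have to be found in the camera images.
- jar: The closed grinding jar (0.3 kg, 85 mm tall): plain metal cylinder, diameter 48 mm, from 7 to 72 mm above its underside; black lid band. Origin: centre of the underside; z: its axis, foot to lid. It starts lying on its side (z level, lugs about level; they keep it from rolling far). A half turn about z gives the same jar.
- jar_mid (a point): Point on the jar's axis 38 mm above its underside, a good place to grip it; axes as the jar's. The jar is heavy at the foot (centre of mass about 30 mm up): stood on its foot and let go at a lean of up to 20 degrees, it settles upright by itself.
- jar_lid (a point): Centre of the lid's ridge, on the axis 79 mm above the underside; axes as the jar's. The ridge is black, 12 wide, 13 high and 40 mm long along the jar's y, in line with the lugs, and shows from above which way they point.
- jar_lug (a point): Tip of the +y lug, 34 mm from the jar's axis, 3.5 mm above its underside; axes as the jar's. The -y lug is the same opposite. Each lug is 10 wide and 7 mm high, at the very bottom. Across the underside along y between the lugs runs a slot 11.5 wide, 7 mm deep.
- mill: The bench mill, fixed to the bench: white housing 160 (x) by 150 (y) mm, 60 mm high, with a round metal turret of diameter 96 mm on top, up to 90 mm. Origin: centre of its underside; z up; its small knob and switch are on the -x side.
- mill_socket (a point): Centre of the socket's mouth, in the turret's flat top 90 mm above the bench; axes as the mill's. A bore of diameter 53 mm in a plate 6 mm thick, with two notches 15 mm wide for the lugs along the mill's +y and -y, out to 36 mm from the axis. The jar enters only with its y along the mill's y (either way round).
- mill_disc (a point): Centre of the top of the sprung black disc (diameter 50 mm) inside the socket, at rest 4 mm below the turret's top; a steel key on it (9 wide, 32 long along y, 5 mm high) enters the slot under the jar. The jar can turn only once its underside is 13 mm or more below the turret's top (lugs beneath the plate); the disc stops it 16 mm below.
- mill_press (a joint): How far the sprung disc is pushed down: 0 at rest, 0.012 m at its stop; takes about 4 N to start and 7 N at the stop.
- mill_turn (a joint): How far the jar has turned the disc by its key (about 4 degrees of play): 0 at rest, grows clockwise seen from above, stop at 1.6 rad. A return spring resists with 0.06 N m at first and 0.22 N m at a quarter turn, besides friction of the lugs.
- beaker: Bystander: glass beaker, diameter 56, 70 mm high; origin at the centre of its underside.
- stopper: Bystander: rubber stopper, diameter 30, 28 mm high; origin at the centre of its underside.
- mortar: Bystander: white bowl-shaped mortar, diameter 90, 50 mm high; origin at the centre of its underside.
- dish: Bystander: flat glass dish, diameter 90, 15 mm high; origin at the centre of its underside.
- wash: Bystander: white bottle, diameter 70, 170 mm high; origin at the centre of its underside.
- amber: Bystander: brown glass bottle, diameter 56, 120 mm high; origin at the centre of its underside.
- powder: Bystander: white closed jar, diameter 66, 85 mm high, no lugs; origin at the centre of its underside.

How it is judged:
By the outcome, as a careful person would: the job done as asked, in the order asked, and still so for the second after the job is handed in, while the arm keeps its last pose, push and grip.
It also fails if it takes over 61 s, if anything falls off the work surface, if the arm or the gripper's body presses on something with over 40 N, if the wrist force passes 120 N, or if a joint passes its speed limit or range.

ROBOT

A 6-joint arm with a two-finger parallel gripper is mounted at the origin on the work surface. World frame = base frame: x ahead of the robot, y to its left, z up, the work surface at z = 0. Lengths are in m, angles in rad, forces in N, time in s.
With the tool pointing down it reaches from about 0.3 to 0.875 m from the base axis. Payload 4.2 kg.
Tool frame: the origin (TCP) lies between the finger pads; the fingertips stand 11 mm ahead of it and the grasp point (between the pads) lies 8 mm behind it; z points along the fingers, y is the direction in which the jaws open and shut (so a half turn about z gives the same grasp; the last joint's range is limited). The gripper opens to 85 mm and grips with 20 to 120 N. Pads are 22 mm wide; open, the fingers measure 114 mm over their backs; the gripper's body (76 mm by 85 mm) begins 54 mm behind the grasp point. The pads swing forward as they close: fully open they stand 13 mm farther back than shut.
Start: joints at [1.141, 0.32, 1.565, -0, 1.257, -0.02], TCP at [0.229, 0.527, 0.242] pointing down, gripper open.
Joint ranges: [-3.11, 3.11], [-0.84, 2.01], [0.21, 2.61], [-1.34, 4.49], [0.05, 2.63], [-2.56, 2.56]. Speed limits (rad/s): [2.57, 2.57, 3.14, 3.14, 3.14, 3.14].

INTERFACE

Orientations are given as a unit quaternion [x, y, z, w].
In Python, from workcell import ctrl gives the robot as it stands.
- The arm moves only by the tool drive_tool, never from a script. Its argument "series" is a list of rows, each a list of 7 numbers: the shift along the tool's x, y, z in m, then the turn, a rotation vector about the tool's x, y, z in rad, then the opening, from 0 (shut) to 1 (fully open). A call has 1 to 12 rows; each row is the pose to reach, as a shift and turn from the pose measured when the call began, along the tool's axes at that moment; what a row does not reach only later rows make up. A row lasts 1/12 s, in which the tool goes at most 41.7 mm and 7.16 degrees, less where a joint would pass 70% of its speed; a pose out of reach is approached as far as the arm can. A call with a gripper value outside its range is refused whole. The fingers move at their own pace and stop on an object; "force" is the grip in N (left out, the last holds). Time passes only in rows, so rows that repeat a pose let the fingers close. It gives the time, the measured TCP pose, the force and the opening at its end, in the units of the state.
- ctrl.get_obs(): the state, without advancing time (a new reading comes with each control period).
- ctrl.grab_frame(name): name is "scene" or "top"; returns the picture (420x560x3 uint8, red, green, blue); there is no depth.
- ctrl.camera_params(name): a dict with "fx", "fy", "cx", "cy" (pixels), "world_from_camera" (4x4, takes a point from camera to world coordinates). Camera axes: x right, y down, z forward; pixel columns grow to the right and rows downward; lengths in m; the calibration is good to about 2 mm. A picture is of the moment at which its call begins. camera_params takes no time and is no camera call.
- ctrl.sign_off(): hands the job in, once; it reports no verdict.
Trained networks look in the newest picture that a camera, given by its name, has taken for a name from the list of things; names that differ only in an ending like _2 or _b are one class to them, and where a whole thing is asked for, a point or a joint stands for the part that bears it (a point fixed in the world has none). Each returns a list of dicts, best first, with "score" (0 to 1); they miss things now and then, are a little off and sometimes report something else, mostly with a low value. They report only what shows in the picture. A call takes as long as a camera call.
- ctrl.spot_in(query, camera): "rect" ([centre column, centre row, width, height] in pixels, round what is visible of it).
The state is a dict: "time": time; "joint_pos": joint angles; "dq": joint speeds; "effort": joint torques, N m; "eef_pos": TCP position; "tcp_rot": TCP orientation; "force": force on the tool from outside, world axes, zero at the start; "moment": the same for the moment, N m; "finger_gap": finger opening in m.
Only numpy, scipy, OpenCV 4.12 (cv2) and the standard library are available. Lean on these libraries where they do the work, as an engineer would, in place of code of your own. Each camera call takes 0.05 s, during which the arm holds its last target. There are 200 camera calls.

## Working session

There is one attempt and no reset: what is moved stays moved. The work goes in short steps, Python scripts to look and compute and a tool call to move; the robot and the scene stay as the last step left them, time stands still between calls to the robot, and variables do not carry over. Pictures are saved under pics/ and viewed, about 8 in all and at most 12, crops included, and the job is handed in when it is done.

Besides the shell and the picture viewer there is one more tool, called after "Emit:" in YAML: its name, and indented under it one key for each argument. drive_tool: Moves the arm, as the interface text tells. Its arguments: {"type":"object","properties":{"series":{"type":"array","items":{"type":"array","items":{"type":"number"}}},"force":{"type":"number"}},"required":["series"]}

```bash
ls; mkdir -p pics; cat > h.py <<'E'
import numpy as np, cv2
from scipy.spatial.transform import Rotation as R
from workcell import ctrl
def snap(n,f,crop=None,s=1):
    im=ctrl.grab_frame(n)[:,:,::-1]
    if crop: im=im[crop[1]:crop[3],crop[0]:crop[2]]
    cv2.imwrite('pics/'+f,cv2.resize(im,None,fx=s,fy=s,interpolation=cv2.INTER_CUBIC)); return im
def p2w(n,u,v,z):
    c=ctrl.camera_params(n);T=np.array(c['world_from_camera'])
    d=T[:3,:3]@[(u-c['cx'])/c['fx'],(v-c['cy'])/c['fy'],1]
    o=T[:3,3]; return o+d*(z-o[2])/d[2]
def w2p(n,p):
    c=ctrl.camera_params(n);T=np.array(c['world_from_camera'])
    q=T[:3,:3].T@(np.array(p)-T[:3,3]); return np.array([c['fx']*q[0]/q[2]+c['cx'],c['fy']*q[1]/q[2]+c['cy']])
def st():
    o=ctrl.get_obs(); print({k:np.round(o[k],4).tolist() for k in o if k not in('dq','effort')}); return o
E
python3 - <<'E'
from h import *
st()
snap('scene','s1.png');snap('top','t1.png')
for n in('top','scene'):
    c=ctrl.camera_params(n);print(n,c['fx'],np.round(c['world_from_camera'],3).tolist())
    for q in('jar','jar_lid','jar_lug','mill','mill_socket','mill_disc','beaker','stopper','mortar','dish','wash','amber','powder'):
        print(q,[(round(d['score'],2),np.round(d['rect']).tolist()) for d in ctrl.spot_in(q,n)[:2]])
E
```

```text
pics
{'time': 0.0, 'joint_pos': [1.141, 0.3203, 1.5657, 0.0, 1.2574, -0.02], 'eef_pos': [0.2289, 0.527, 0.2415], 'tcp_rot': [0.2035, 0.9791, -0.0009, -0.0002], 'force': [0.8174, -0.2063, -0.3707], 'moment': [-0.0085, -0.1043, 0.0282], 'finger_gap': 0.0853}
top 410.62151153775363 [[0.009, -0.992, 0.125, 0.422], [-1.0, -0.011, -0.016, 0.025], [0.018, -0.125, -0.992, 1.395], [0.0, 0.0, 0.0, 1.0]]
jar [(0.67, [210.0, 210.0, 28.0, 28.0])]
jar_lid [(0.64, [213.0, 210.0, 21.0, 26.0])]
jar_lug [(0.63, [214.0, 212.0, 29.0, 27.0])]
mill [(0.81, [340.0, 237.0, 60.0, 56.0])]
mill_socket [(0.62, [334.0, 236.0, 57.0, 58.0])]
mill_disc [(0.46, [340.0, 235.0, 13.0, 12.0])]
beaker [(0.76, [273.0, 179.0, 18.0, 19.0]), (0.62, [213.0, 212.0, 29.0, 25.0])]
stopper [(0.46, [277.0, 238.0, 12.0, 6.0]), (0.22, [213.0, 210.0, 26.0, 26.0])]
mortar [(0.86, [230.0, 149.0, 22.0, 26.0])]
dish [(0.79, [315.0, 161.0, 22.0, 25.0])]
wash [(0.6, [142.0, 210.0, 32.0, 22.0])]
amber [(0.71, [409.0, 253.0, 25.0, 16.0])]
powder [(0.67, [405.0, 183.0, 28.0, 27.0]), (0.49, [273.0, 179.0, 15.0, 16.0])]
scene 405.39151023508674 [[0.685, 0.55, -0.478, 1.101], [0.728, -0.522, 0.444, -0.437], [-0.005, -0.652, -0.758, 0.867], [0.0, 0.0, 0.0, 1.0]]
jar [(0.63, [318.0, 172.0, 27.0, 22.0])]
jar_lid [(0.89, [321.0, 174.0, 28.0, 15.0])]
jar_lug [(0.86, [320.0, 176.0, 29.0, 18.0])]
mill [(0.56, [184.0, 237.0, 86.0, 75.0])]
mill_socket [(0.93, [186.0, 237.0, 88.0, 76.0])]
mill_disc [(0.51, [181.0, 223.0, 20.0, 20.0])]
beaker []
stopper [(0.53, [240.0, 201.0, 11.0, 15.0])]
mortar [(0.69, [362.0, 222.0, 38.0, 34.0])]
dish [(0.8, [272.0, 294.0, 49.0, 37.0])]
wash [(0.56, [365.0, 123.0, 29.0, 53.0])]
amber [(0.9, [88.0, 276.0, 36.0, 39.0])]
powder [(0.78, [140.0, 343.0, 39.0, 47.0]), (0.39, [182.0, 224.0, 22.0, 17.0])]
```

View pics/s1.png

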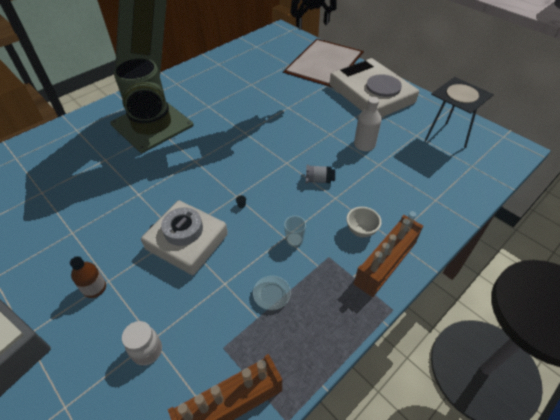

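View pics/t1.png

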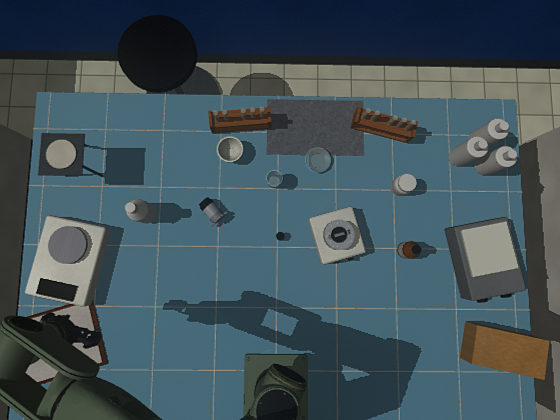

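The scene view shows the jar lying at about (320,175) and the mill at (184,237). In the top view the jar is at (212,211) with its black lid to the upper left, and the mill is at (338,235), slightly rotated. Next I'll look at enlarged crops of both.

```bash
python3 - <<'E'
from h import *
t=cv2.imread('pics/t1.png');s=cv2.imread('pics/s1.png')
def c(im,u,v,h,S): return cv2.resize(im[v-h:v+h,u-h:u+h],(S,S),interpolation=cv2.INTER_CUBIC)
a=np.hstack([c(t,212,210,24,384),c(t,340,235,36,384)]);b=np.hstack([c(s,320,175,24,384),c(s,184,237,48,384)])
# scene tiles cropped
cv2.imwrite('pics/c1.png',np.vstack([a,b])[:, :][0:768]); 
cv2.imwrite('pics/c1.png',cv2.resize(np.vstack([a,b]),(600,600)))
E
```

```text
(no output)
```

View pics/c1.png

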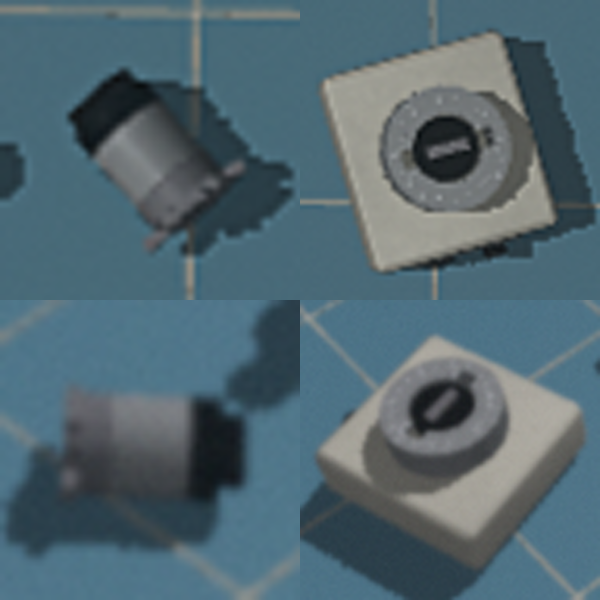

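The top crop shows the jar's lugs at about px (225.8,212.9) and (212.5,224.9), with the lid end at (203.8,201). The mill's yaw is tilted about 16°, its knob is on the near side, and its key lies at (411.8,234.5)-relative, which I convert below.

```bash
cat >> h.py <<'E'
def rel(G,Rt,off=0.008):
    """print shift, rotvec in tool axes to bring grasp point to G with rotation Rt"""
    o=ctrl.get_obs();Rc=R.from_quat(o['tcp_rot']);Rt=R.from_matrix(Rt)
    tcp=np.array(G)+off*Rt.as_matrix()[:,2]
    print('shift',np.round(Rc.inv().apply(tcp-o['eef_pos']),4).tolist(),'rot',np.round((Rc.inv()*Rt).as_rotvec(),4).tolist(),'deg',np.round(np.degrees((Rc.inv()*Rt).magnitude()),1))
def frame(y,z):
    y=np.array(y,float);z=np.array(z,float);y/=np.linalg.norm(y);z/=np.linalg.norm(z);return np.stack([np.cross(y,z),y,z],1)
E
python3 - <<'E'
from h import *
f=lambda x,y:(188+x/6.25-.5+.08,186+y/6.25-.5+.08)
l1=p2w('top',*f(236,168),.024);l2=p2w('top',*f(153,243),.024)
e1=p2w('top',*f(125,70),.024);e2=p2w('top',*f(72,118),.024)
m=(l1+l2)/2;e=(e1+e2)/2;a=e-m;print('lugs',l1,l2,np.linalg.norm(l1-l2),'lid',e,'len',np.linalg.norm(a),'az',np.degrees(np.arctan2(a[1],a[0])),'lug az',np.degrees(np.arctan2(*(l2-l1)[1::-1]))) 
g=lambda x,y:(304+x/4.1667-.5+.12,199+y/4.1667-.5+.12)
C=[p2w('top',*g(*q),.06) for q in((322,85),(497,33),(555,220),(380,270))]
print('mill c',np.mean(C,0),[np.linalg.norm(C[i]-C[i-3]).round(4) for i in range(4)])
for d in(C[0]-C[1],C[3]-C[2],C[0]-C[3],C[1]-C[2]):print(np.degrees(np.arctan2(d[1],d[0])))
print('disc',p2w('top',*g(447,149),.087),'turret',p2w('top',*g(444,148),.09))
# scene
h=lambda x,y:(136+x/3.125-.5,189+(y-0)/3.125-.5)
D=[p2w('scene',*h(x-300,y-300),.06) for x,y in((318,455),(434,335),(583,406),(475,540))]
print('mill scene c',np.mean(D,0),[np.linalg.norm(D[i]-D[i-3]).round(4) for i in range(4)])
for d in(D[0]-D[1],D[3]-D[2],D[0]-D[3],D[1]-D[2]):print(np.degrees(np.arctan2(d[1],d[0])))
k=lambda x,y:(296+x/6.25-.5,151+(y-300)/6.25-.5)
print('scene lugs-foot',p2w('scene',*k(75,440),.024),'lid',p2w('scene',*k(243,445),.024))
for q,z in(('wash',.1),('mortar',.03),('beaker',.03),('stopper',.015)):
    r=ctrl.spot_in(q,'top')
    if r:print(q,p2w('top',*r[0]['rect'][:2],z).round(3))
# grasp targets
ac=np.array([a[0],a[1],0]);ac/=np.linalg.norm(ac);up=np.array([0,0,1.])
mid=np.array([m[0],m[1],0])+ac*(.038-.0035);th=np.radians(35)
z1=-up*np.cos(th)-ac*np.sin(th);yl=np.cross(up,ac)
for s in(1,-1):
    Rg=frame(s*yl,z1);G=mid+up*.028
    print('mid',mid.round(4),s);rel(G-.09*z1,Rg);rel(G,Rg)
E
```

```text
lugs [0.56208021 0.17319149 0.024     ] [0.52136673 0.21639431 0.024     ] 0.05936389676900778 lid [0.601233   0.24789795 0.024     ] len 0.07975919876041541 az 41.74504996622781 lug az 133.30084758794368
mill c [ 0.491336   -0.43046601  0.06      ] [np.float64(0.1464), np.float64(0.152), np.float64(0.144), np.float64(0.1496)]
106.99413477862213
106.07789361410649
16.290913010862198
15.391099605490531
disc [ 0.49177844 -0.42782948  0.087     ] turret [ 0.49235965 -0.4245028   0.09      ]
mill scene c [ 0.49487656 -0.19450027  0.06      ] [np.float64(0.1437), np.float64(0.1537), np.float64(0.1441), np.float64(0.1554)]
-72.85127694558334
-72.17795354551224
-163.4836763853611
-163.31236212186758
scene lugs-foot [0.54176931 0.19935199 0.024     ] lid [0.5982289  0.25393021 0.024     ]
wash [0.56  0.427 0.1  ]
mortar [0.777 0.163 0.03 ]
beaker [0.676 0.016 0.03 ]
stopper [0.48  0.    0.015]
mid [0.5675 0.2178 0.    ] 1
shift [-0.4534, -0.1065, 0.1471] rot [0.3473, 0.5427, -1.1012] deg 73.1
shift [-0.4318, -0.1534, 0.2209] rot [0.3473, 0.5427, -1.1012] deg 73.1
mid [0.5675 0.2178 0.    ] -1
shift [-0.4534, -0.1065, 0.1471] rot [0.6089, -0.3897, 1.931] deg 118.1
shift [-0.4318, -0.1534, 0.2209] rot [0.6089, -0.3897, 1.931] deg 118.1
```

I left the tile offset out of the mill's top crop. With it corrected, the mill is at about (0.491,-0.195), which agrees with the scene view at (0.495,-0.1945), and its yaw is about 16°. The jar's middle is at about (0.568,0.219) with the axis azimuth at 42°. I'll start moving.

Emit:
drive_tool:
  series:
    - [-0.15,-0.035,0,0.1,0.16,-0.33,1]
    - [-0.3,-0.07,0,0.2,0.32,-0.66,1]
    - [-0.453,-0.107,0,0.347,0.543,-1.1,1]
    - [-0.453,-0.107,0,0.347,0.543,-1.1,1]
    - [-0.453,-0.107,0,0.347,0.543,-1.1,1]
    - [-0.453,-0.107,0,0.347,0.543,-1.1,1]
    - [-0.453,-0.107,0,0.347,0.543,-1.1,1]
    - [-0.453,-0.107,0,0.347,0.543,-1.1,1]
    - [-0.453,-0.107,0,0.347,0.543,-1.1,1]
    - [-0.453,-0.107,0,0.347,0.543,-1.1,1]
    - [-0.453,-0.107,0,0.347,0.543,-1.1,1]
    - [-0.453,-0.107,0,0.347,0.543,-1.1,1]
  force: 40

```text
time: 2.6
eef_pos: [0.6051, 0.2465, 0.2395]
tcp_rot: [-0.339, 0.891, -0.108, -0.283]
force: [-0.2, 0.4, -0.6]
finger_gap: 0.0854
```

```bash
cat > g.py <<'E'
from h import *
ac=np.array([np.cos(np.radians(42)),np.sin(np.radians(42)),0]);up=np.array([0,0,1.]);yl=np.cross(up,ac)
mid=np.array([.568,.2185,0]);th=np.radians(35)
z1=-up*np.cos(th)-ac*np.sin(th);Rg=frame(yl,z1)
z2=-up*np.sin(th)+ac*np.cos(th);Ru=frame(yl,z2)
E
python3 - <<'E'
from g import *
st();G=mid+up*.028
rel(G-.08*z1,Rg);rel(G,Rg)
E
```

```text
{'time': 2.6, 'joint_pos': [0.4448, 0.7686, 0.9225, -0.1811, 2.0391, -1.8864], 'eef_pos': [0.6051, 0.2465, 0.2395], 'tcp_rot': [-0.3392, 0.8908, -0.1075, -0.2825], 'force': [-0.1794, 0.4134, -0.6256], 'moment': [0.1714, -0.1603, -0.0215], 'finger_gap': 0.0854}
shift [-0.0838, 0.004, 0.1276] rot [0.0032, -0.0033, -0.0044] deg 0.4
shift [-0.0841, 0.0037, 0.2076] rot [0.0032, -0.0033, -0.0044] deg 0.4
```

Emit:
drive_tool:
  series:
    - [-0.03,0.001,0.035,0,0,0,1]
    - [-0.06,0.002,0.07,0,0,0,1]
    - [-0.084,0.004,0.1,0,0,0,1]
    - [-0.084,0.004,0.128,0,0,0,1]
    - [-0.084,0.004,0.128,0,0,0,1]

```text
time: 3.02
eef_pos: [0.5932, 0.2432, 0.0789]
tcp_rot: [-0.339, 0.888, -0.108, -0.291]
force: [-1.0, -0.6, -0.9]
finger_gap: 0.0854
```

```bash
python3 - <<'E'
from g import *
snap('top','t2.png');snap('scene','s2.png')
t=cv2.imread('pics/t2.png')[180:240,180:240];s=cv2.imread('pics/s2.png')[130:190,285:345]
cv2.imwrite('pics/c2.png',np.hstack([cv2.resize(i,(400,400),interpolation=cv2.INTER_CUBIC) for i in(t,s)]))
G=mid+up*.028;rel(G,Rg)
E
```

```text
shift [-0.0004, -0.0002, 0.0794] rot [0.0036, -0.0055, -0.0043] deg 0.5
```

View pics/c2.png

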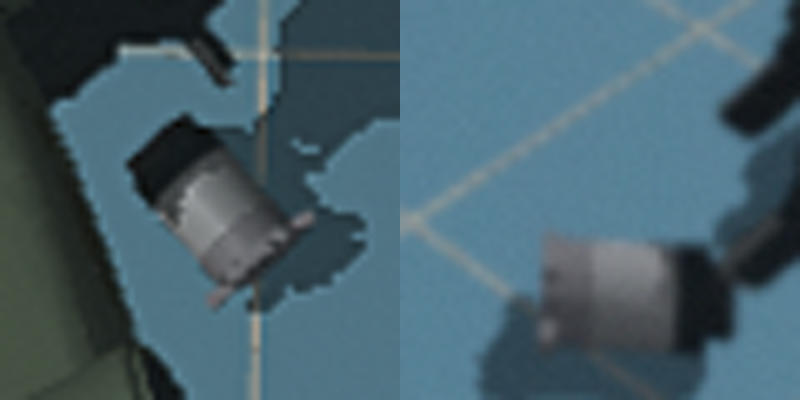

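```bash
python3 - <<'E'
from g import *
o=ctrl.get_obs();Rc=R.from_quat(o['tcp_rot']).as_matrix();p=np.array(o['eef_pos'])-.002*Rc[:,2]
for s in(1,-1):
    for n in('top','scene'):print(s,n,w2p(n,p+s*.047*Rc[:,1]))
print('mid',w2p('scene',p),'jar predicted foot,lid in scene',w2p('scene',mid+up*.024-.038*ac),w2p('scene',mid+up*.024+.047*ac),'top',w2p('top',mid+up*.024-.038*ac),w2p('top',mid+up*.024+.047*ac))
E
```

```text
1 top [189.19279748 208.13818532]
1 scene [335.17903928 147.74706864]
-1 top [211.8078564  189.06422526]
-1 scene [335.2527376  170.76665901]
mid [335.21489737 158.94730431] jar predicted foot,lid in scene [305.51220673 173.59506641] [334.67901533 175.19732328] top [219.21392012 219.03836662] [202.74938955 200.10755774]
```

Predicted and observed positions agree within about a pixel: the fingertips are at (336,148) and (337,171) in the scene view, and the jar's axis lies where expected. I'll go in and grip.

Emit:
drive_tool:
  series:
    - [0,0,0.02,0,0,0,1]
    - [0,0,0.04,0,0,0,1]
    - [0,0,0.06,0,0,0,1]
    - [0,0,0.079,0,0,0,1]
    - [0,0,0.079,0,0,0,0.5]
    - [0,0,0.079,0,0,0,0.4]
    - [0,0,0.079,0,0,0,0.3]
    - [0,0,0.079,0,0,0,0.3]
    - [0,0,0.079,0,0,0,0.3]
    - [0,0,0.079,0,0,0,0.3]
    - [0,0,0.079,0,0,0,0.3]
    - [0,0,0.079,0,0,0,0.3]
  force: 50

```text
time: 4.12
eef_pos: [0.5668, 0.2171, 0.0248]
tcp_rot: [-0.339, 0.891, -0.108, -0.28]
force: [1.9, 2.6, 5.7]
finger_gap: 0.0463
```

```bash
python3 - <<'E'
from g import *
st()
o=ctrl.get_obs();Rc=R.from_quat(o['tcp_rot']).as_matrix();G=np.array(o['eef_pos'])-.008*Rc[:,2];print(G)
# lift 60mm then rotate about G
rel(G+up*.05,Rc);rel(G+up*.05,Ru)
E
```

```text
{'time': 4.1167, 'joint_pos': [0.4321, 0.847, 1.3217, -0.1691, 1.562, -1.8132], 'eef_pos': [0.5668, 0.2171, 0.0248], 'tcp_rot': [-0.3393, 0.8914, -0.1076, -0.2803], 'force': [1.8549, 2.6209, 5.7059], 'moment': [0.0683, -0.1054, -0.0877], 'finger_gap': 0.0463}
[0.57020806 0.22017542 0.0313093 ]
shift [0.0286, -0.0001, -0.041] rot [0.0, -0.0, -0.0] deg 0.0
shift [0.0206, -0.0, -0.049] rot [-0.0027, -1.5699, -0.0052] deg 90.0
```

Emit:
drive_tool:
  series:
    - [0.01,0,-0.014,0,0,0,0.3]
    - [0.02,0,-0.028,0,0,0,0.3]
    - [0.0286,0,-0.041,0,0,0,0.3]
    - [0.0286,0,-0.041,0,0,0,0.3]

```text
time: 4.45
eef_pos: [0.5693, 0.2186, 0.0785]
tcp_rot: [-0.34, 0.893, -0.107, -0.276]
force: [0.2, -0.1, -2.4]
finger_gap: 0.0462
```

```bash
python3 - <<'E'
from g import *
st()
o=ctrl.get_obs();Rc=R.from_quat(o['tcp_rot']).as_matrix();G=np.array(o['eef_pos'])-.008*Rc[:,2];print(G)
rel(G,Ru)
E
```

```text
{'time': 4.45, 'joint_pos': [0.4326, 0.7932, 1.2823, -0.1696, 1.6453, -1.8273], 'eef_pos': [0.5693, 0.2186, 0.0785], 'tcp_rot': [-0.3396, 0.8927, -0.1075, -0.2761], 'force': [0.2444, -0.098, -2.4009], 'moment': [0.4486, -0.3915, 0.0328], 'finger_gap': 0.0462}
[0.57264447 0.2215853  0.08506976]
shift [-0.008, 0.0001, -0.0079] rot [-0.0057, -1.5616, -0.0043] deg 89.5
```

Emit:
drive_tool:
  series:
    - [0,0,0,0,-0.1,0,0.3]
    - [-0.001,0,0,0,-0.2,0,0.3]
    - [-0.002,0,0,0,-0.3,0,0.3]
    - [-0.003,0,-0.001,0,-0.4,0,0.3]
    - [-0.004,0,-0.001,0,-0.5,0,0.3]
    - [-0.005,0,-0.001,0,-0.6,0,0.3]
    - [-0.005,0,-0.002,0,-0.7,0,0.3]
    - [-0.006,0,-0.002,0,-0.8,0,0.3]
    - [-0.006,0,-0.003,0,-0.9,0,0.3]
    - [-0.007,0,-0.004,0,-1.0,0,0.3]
    - [-0.007,0,-0.005,0,-1.1,0,0.3]
    - [-0.008,0,-0.005,0,-1.2,0,0.3]

```text
time: 5.45
eef_pos: [0.5776, 0.2438, 0.1015]
tcp_rot: [-0.327, 0.908, 0.078, 0.25]
force: [-0.9, 0.0, -3.0]
finger_gap: 0.0467
```

```bash
python3 - <<'E'
from g import *
st()
G=np.array([.5726,.2216,.0851])
rel(G,Ru)
E
```

```text
{'time': 5.45, 'joint_pos': [0.2944, 0.3723, 2.03, 0.6538, 0.294, -2.5558], 'eef_pos': [0.5776, 0.2438, 0.1015], 'tcp_rot': [-0.3274, 0.9077, 0.0785, 0.2505], 'force': [-0.9392, 0.005, -3.0197], 'moment': [-0.251, 0.353, 0.0081], 'finger_gap': 0.0467}
shift [0.0206, -0.0132, 0.0126] rot [-0.0478, -0.4296, -0.0197] deg 24.8
```

Joint 6 has reached its limit because the jar's azimuth is not radial. I'll fit a quick arm model from the logged states so I can pick a reachable upright pose.

```bash
cat > fk.py <<'E'
from h import *
from scipy.optimize import least_squares
D=[([1.141,.3203,1.5657,0,1.2574,-.02],[.2289,.527,.2415],[.2035,.9791,-.0009,-.0002]),
([0.4448,0.7686,0.9225,-0.1811,2.0391,-1.8864],[0.6051,0.2465,0.2395],[-0.3392,0.8908,-0.1075,-0.2825]),
([0.4321,0.847,1.3217,-0.1691,1.562,-1.8132],[0.5668,0.2171,0.0248],[-0.3393,0.8914,-0.1076,-0.2803]),
([0.4326,0.7932,1.2823,-0.1696,1.6453,-1.8273],[0.5693,0.2186,0.0785],[-0.3396,0.8927,-0.1075,-0.2761]),
([0.2944,0.3723,2.03,0.6538,0.294,-2.5558],[0.5776,0.2438,0.1015],[-0.3274,0.9077,0.0785,0.2505])]
LO=np.array([-3.11,-.84,.21,-1.34,.05,-2.56]);HI=np.array([3.11,2.01,2.61,4.49,2.63,2.56])
def fk(q,P):
    a1,d1,a2,e,a3,L=P[:6]
    A=R.from_euler('Z',q[0]);B=A*R.from_euler('Y',q[1]);C=B*R.from_euler('Y',q[2]);W=C*R.from_euler('ZYZ',[q[3],q[4],q[5]])
    return A.apply([a1,0,d1])+B.apply([0,0,a2])+C.apply([e,0,a3])+W.apply([0,0,L]),W
def fit():
    def r(P):
        return np.concatenate([fk(q,P)[0]-p for q,p,_ in D])
    s=least_squares(r,[0,.3,.4,0,.4,.2]);return s
S=fit();P=S.x;OFF=[ (fk(q,P)[1].inv()*R.from_quat(t)).as_rotvec() for q,_,t in D]
RO=R.from_euler('z',np.mean([o[2] for o in OFF]))
def ik(G,Rt,q0,off=.008):
    Rt=R.from_matrix(Rt);p=np.array(G)+off*Rt.as_matrix()[:,2]
    def r(q):
        a,W=fk(q,P);return np.r_[10*(a-p),((W*RO).inv()*Rt).as_rotvec()]
    return least_squares(r,np.clip(q0,LO+.01,HI-.01),bounds=(LO,HI))
E
python3 - <<'E'
from fk import *
print(P.round(4),np.abs(S.fun).max());print(np.round(OFF,3))
up=np.array([0,0,1.])
for r in(.6,.65,.7,.75,.8):
    for tool in(60,55,50,45,35):
        az=np.radians(20);ac=np.array([np.cos(az),np.sin(az),0]);t=np.radians(tool)
        Ru=frame(np.cross(up,ac),ac*np.cos(t)-up*np.sin(t))
        s=ik(ac*r+up*.045,Ru,[az,.6,1.8,0,.3,-1.6])
        print(r,tool,s.cost<1e-6,s.cost.round(6),s.x.round(2))
E
```

```text
[0.0112 0.1344 0.5723 0.0183 0.4095 0.2933] 0.014129684122876712
[[ 0.     0.     1.571]
 [ 0.    -0.     1.571]
 [ 0.    -0.     1.571]
 [ 0.     0.     1.571]
 [ 0.    -0.     1.571]]
0.6 60 False 8.2e-05 [ 0.35  0.45  2.13  0.    0.05 -1.57]
0.6 55 False 0.004097 [ 0.33  0.45  2.14  0.97  0.05 -2.56]
0.6 50 False 0.014919 [ 0.33  0.44  2.14  0.97  0.05 -2.56]
0.6 45 False 0.032943 [ 0.33  0.44  2.14  0.97  0.05 -2.56]
0.6 35 False 0.090568 [ 0.33  0.44  2.14  0.98  0.05 -2.56]
0.65 60 True 0.0 [ 0.35  0.5   2.03  0.    0.09 -1.57]
0.65 55 False 0.001609 [ 0.33  0.5   2.05  0.97  0.05 -2.56]
0.65 50 False 0.009251 [ 0.33  0.5   2.05  0.97  0.05 -2.56]
0.65 45 False 0.024125 [ 0.33  0.5   2.05  0.98  0.05 -2.56]
0.65 35 False 0.075549 [ 0.33  0.49  2.04  0.98  0.05 -2.56]
0.7 60 True 0.0 [ 0.35  0.55  1.9   0.    0.16 -1.57]
0.7 55 False 0.000212 [ 0.35  0.55  1.95  0.    0.05 -1.57]
0.7 50 False 0.004813 [ 0.33  0.55  1.96  0.98  0.05 -2.56]
0.7 45 False 0.016357 [ 0.33  0.55  1.95  0.98  0.05 -2.56]
0.7 35 False 0.061195 [ 0.33  0.55  1.95  0.98  0.05 -2.56]
0.75 60 True 0.0 [ 0.35  0.61  1.77  0.    0.23 -1.57]
0.75 55 True 0.0 [ 0.35  0.61  1.84  0.    0.09 -1.57]
0.75 50 False 0.00183 [ 0.33  0.61  1.86  0.98  0.05 -2.56]
0.75 45 False 0.009865 [ 0.33  0.61  1.86  0.98  0.05 -2.56]
0.75 35 False 0.047742 [ 0.33  0.6   1.85  0.98  0.05 -2.56]
0.8 60 True 0.0 [ 0.35  0.67  1.64  0.    0.31 -1.57]
0.8 55 True 0.0 [ 0.35  0.66  1.71  0.    0.16 -1.57]
0.8 50 False 0.000224 [ 0.35  0.66  1.75  0.    0.05 -1.57]
0.8 45 False 0.00488 [ 0.33  0.66  1.76  0.98  0.05 -2.56]
0.8 35 False 0.035413 [ 0.33  0.66  1.76  0.98  0.05 -2.56]
```

```bash
cat > plan.py <<'E'
from fk import *
up=np.array([0,0,1.])
def RT(azdeg,tool):
    az=np.radians(azdeg);t=np.radians(tool);ac=np.array([np.cos(az),np.sin(az),0])
    return frame(np.cross(up,ac),ac*np.cos(t)-up*np.sin(t))
E
python3 - <<'E'
from plan import *
pos=np.array([.5,.17,0]);phi=np.degrees(np.arctan2(pos[1],pos[0]))
for d in(180,150,210,120,90,-90,-120):
    q=np.array([.33,.4,1.7,0,1.1,-1.57])
    # start vertical tool with az phi, yaw to phi+d in steps, then pitch
    ok=[]
    for k in np.linspace(0,1,13):
        s=ik(pos+up*.12,RT(phi+d*k,89.9),q);q=s.x;ok.append(s.cost)
    qy=q.copy()
    for t in(80,70,60,50,40,35):
        s=ik(pos+up*.12,RT(phi+d,t),q);q=s.x;ok.append(s.cost)
    qp=q.copy()
    s=ik(pos+up*.045,RT(phi+d,35),q);ok.append(s.cost)
    print(d,'maxcost %.1e'%max(ok),'yaw',qy.round(2),'pitch',qp.round(2),'low',s.x.round(2))
E
```

```text
180 maxcost 1.5e+00 yaw [ 0.56  0.26  2.28 -1.34  0.38 -2.56] pitch [ 0.41  0.25  2.32 -1.34  0.1  -2.56] low [ 0.42  0.4   2.3  -1.34  0.11 -2.56]
150 maxcost 1.1e+00 yaw [ 0.45  0.24  2.29 -1.34  0.22 -2.56] pitch [ 0.38  0.24  2.32 -1.34  0.05 -2.56] low [ 0.38  0.39  2.3  -1.34  0.05 -2.56]
210 maxcost 1.9e+00 yaw [ 0.67  0.3   2.26 -1.34  0.56 -2.56] pitch [ 0.72  0.36  2.27 -1.34  0.68 -2.56] low [ 0.7   0.51  2.26 -1.34  0.65 -2.56]
120 maxcost 8.8e-01 yaw [ 0.53  0.27  2.18 -0.87  0.47 -2.56] pitch [ 0.38  0.23  2.3  -0.73  0.05 -2.56] low [ 0.37  0.38  2.29 -0.81  0.05 -2.56]
90 maxcost 5.6e-01 yaw [ 0.48  0.33  1.96 -0.38  0.79 -2.56] pitch [ 0.37  0.24  2.1  -0.02  0.47 -2.56] low [ 0.36  0.37  2.27 -0.27  0.05 -2.56]
-90 maxcost 5.3e-21 yaw [ 0.33  0.36  1.86 -0.    0.92  0.  ] pitch [ 0.74  0.59  1.86 -0.88  1.34  0.93] low [ 0.74  0.71  1.9  -0.91  1.24  1.05]
-120 maxcost 2.6e-20 yaw [ 0.33  0.36  1.86 -0.    0.92  0.53] pitch [ 0.63  0.71  1.59 -0.59  1.64  1.04] low [ 0.63  0.8   1.63 -0.59  1.53  1.11]
```

```bash
python3 - <<'E'
from plan import *
pos=np.array([.5,.14,0])
o=st();q=np.array(o['joint_pos'])
for d in(-140,-160,-175):
    q=np.array([.33,.4,1.7,0,1.1,-1.57]);phi=25;ok=[]
    for k in np.linspace(0,1,13):
        s=ik(pos+up*.13,RT(phi+d*k,89.9),q);q=s.x;ok.append(s.cost)
    qy=q.copy()
    for t in(80,70,60,50,40,35):
        s=ik(pos+up*.13,RT(phi+d,t),q);q=s.x;ok.append(s.cost)
    qp=q.copy()
    s=ik(pos+up*.045,RT(phi+d,35),q);ok.append(s.cost)
    print(d,'maxcost %.1e'%max(ok),'yaw',qy.round(2),'pitch',qp.round(2),'low',s.x.round(2))
rel(pos+up*.13,RT(25,89.9))
E
```

```text
{'time': 5.45, 'joint_pos': [0.2944, 0.3723, 2.03, 0.6538, 0.294, -2.5558], 'eef_pos': [0.5776, 0.2438, 0.1015], 'tcp_rot': [-0.3274, 0.9077, 0.0785, 0.2505], 'force': [-0.9392, 0.005, -3.0197], 'moment': [-0.251, 0.353, 0.0081], 'finger_gap': 0.0467}
-140 maxcost 5.1e-20 yaw [ 0.27  0.34  1.87 -0.    0.93  0.71] pitch [ 0.53  0.72  1.53 -0.49  1.74  1.11] low [ 0.53  0.82  1.58 -0.48  1.6   1.18]
-160 maxcost 2.4e-20 yaw [ 0.27  0.34  1.87 -0.    0.93  1.06] pitch [ 0.43  0.77  1.42 -0.3   1.87  1.27] low [ 0.43  0.87  1.46 -0.29  1.73  1.31]
-175 maxcost 2.4e-18 yaw [ 0.27  0.34  1.87 -0.    0.93  1.32] pitch [ 0.35  0.79  1.37 -0.15  1.93  1.42] low [ 0.35  0.89  1.41 -0.15  1.79  1.44]
shift [0.0985, -0.0315, -0.0808] rot [0.0457, 0.5289, 0.2499] deg 33.6
```

Emit:
drive_tool:
  series:
    - [0.015,-0.005,-0.015,0.008,0.09,0.04,0.3]
    - [0.03,-0.01,-0.03,0.015,0.18,0.08,0.3]
    - [0.05,-0.016,-0.045,0.023,0.27,0.125,0.3]
    - [0.07,-0.022,-0.06,0.03,0.36,0.17,0.3]
    - [0.085,-0.027,-0.07,0.038,0.45,0.21,0.3]
    - [0.0985,-0.0315,-0.081,0.046,0.529,0.25,0.3]
    - [0.0985,-0.0315,-0.081,0.046,0.529,0.25,0.3]
    - [0.0985,-0.0315,-0.081,0.046,0.529,0.25,0.3]

```text
time: 6.12
eef_pos: [0.5006, 0.1403, 0.1219]
tcp_rot: [-0.217, 0.976, 0.0, 0.002]
force: [-1.3, 0.1, -2.3]
finger_gap: 0.0465
```

```bash
python3 - <<'E'
from plan import *
st()
pos=np.array([.5,.14,0]); rel(pos+up*.13,RT(25-80,89.9));rel(pos+up*.13,RT(25-160,89.9))
E
```

```text
{'time': 6.1167, 'joint_pos': [0.2507, 0.3423, 1.8663, 0.0011, 0.9293, -1.7576], 'eef_pos': [0.5006, 0.1403, 0.1219], 'tcp_rot': [-0.2167, 0.9762, 0.0005, 0.0018], 'force': [-1.2755, 0.1127, -2.3157], 'moment': [0.0307, -0.0622, 0.0253], 'finger_gap': 0.0465}
shift [0.0007, -0.0001, -0.0001] rot [0.004, 0.0015, 1.3967] deg 80.0
shift [0.0007, -0.0, -0.0001] rot [0.0077, 0.0002, 2.793] deg 160.0
```

Emit:
drive_tool:
  series:
    - [0,0,0,0,0,0.12,0.3]
    - [0,0,0,0,0,0.24,0.3]
    - [0,0,0,0,0,0.36,0.3]
    - [0,0,0,0,0,0.48,0.3]
    - [0,0,0,0,0,0.6,0.3]
    - [0,0,0,0,0,0.72,0.3]
    - [0,0,0,0,0,0.84,0.3]
    - [0,0,0,0,0,0.96,0.3]
    - [0,0,0,0,0,1.08,0.3]
    - [0,0,0,0,0,1.2,0.3]
    - [0,0,0,0,0,1.32,0.3]
    - [0,0,0,0,0,1.4,0.3]

```text
time: 7.12
eef_pos: [0.5002, 0.1409, 0.1213]
tcp_rot: [0.465, 0.885, 0.002, 0.001]
force: [0.1, 0.2, -3.5]
finger_gap: 0.0462
```

Emit:
drive_tool:
  series:
    - [0,0,0,0,0,0.12,0.3]
    - [0,0,0,0,0,0.24,0.3]
    - [0,0,0,0,0,0.36,0.3]
    - [0,0,0,0,0,0.48,0.3]
    - [0,0,0,0,0,0.6,0.3]
    - [0,0,0,0,0,0.72,0.3]
    - [0,0,0,0,0,0.84,0.3]
    - [0,0,0,0,0,0.96,0.3]
    - [0,0,0,0,0,1.08,0.3]
    - [0,0,0,0,0,1.2,0.3]
    - [0,0,0,0,0,1.32,0.3]
    - [0,0,0,0,0,1.4,0.3]

```text
time: 8.12
eef_pos: [0.4998, 0.1415, 0.1207]
tcp_rot: [0.927, 0.376, 0.003, -0.001]
force: [0.2, 0.0, -2.3]
finger_gap: 0.0463
```

```bash
python3 - <<'E'
from plan import *
o=st()
az=np.degrees(np.arctan2(*R.from_quat(o['tcp_rot']).as_matrix()[1::-1,0])); print('az of tool x',az)
pos=np.array([.5,.14,0]); rel(pos+up*.11,RT(-135,60));rel(pos+up*.11,RT(-135,35))
E
```

```text
{'time': 8.1167, 'joint_pos': [0.252, 0.3424, 1.87, 0.0035, 0.9239, 1.0503], 'eef_pos': [0.4998, 0.1415, 0.1207], 'tcp_rot': [0.9267, 0.3758, 0.0028, -0.001], 'force': [0.2361, 0.033, -2.3287], 'moment': [0.0155, 0.0384, 0.0495], 'finger_gap': 0.0463}
az of tool x 44.14185190301164
shift [-0.005, 0.0012, 0.0176] rot [-0.0037, -0.5296, -0.0147] deg 30.4
shift [-0.0075, 0.0013, 0.0153] rot [-0.007, -0.9659, -0.0139] deg 55.4
```

Emit:
drive_tool:
  series:
    - [0,0,0,0,-0.1,0,0.3]
    - [-0.001,0,0,0,-0.2,0,0.3]
    - [-0.002,0,0,0,-0.3,0,0.3]
    - [-0.003,0,0,0,-0.4,0,0.3]
    - [-0.004,0,0,0,-0.5,0,0.3]
    - [-0.005,0,0,0,-0.6,0,0.3]
    - [-0.006,0,0,0,-0.7,-0.01,0.3]
    - [-0.007,0,0,0,-0.8,-0.01,0.3]
    - [-0.007,0,0,-0.003,-0.9,-0.01,0.3]
    - [-0.0075,0,0,-0.007,-0.96,-0.01,0.3]
    - [-0.0075,0,0,-0.007,-0.965,-0.01,0.3]

```text
time: 9.03
eef_pos: [0.4944, 0.1376, 0.1168]
tcp_rot: [0.819, 0.339, -0.427, 0.176]
force: [-0.0, -0.5, -3.6]
finger_gap: 0.0464
```

```bash
python3 - <<'E'
from plan import *
o=st()
im=snap('scene','s3.png')
u,v=w2p('scene',o['eef_pos']).astype(int);print(u,v)
cv2.imwrite('pics/c3.png',cv2.resize(im[v-45:v+45,u-50:u+50],(800,720)[:2] if 0 else (660,594),interpolation=cv2.INTER_CUBIC))
E
```

```text
{'time': 9.0333, 'joint_pos': [0.4227, 0.7884, 1.408, -0.3064, 1.8608, 1.2656], 'eef_pos': [0.4944, 0.1376, 0.1168], 'tcp_rot': [0.8194, 0.3394, -0.4272, 0.1759], 'force': [-0.0073, -0.4577, -3.5817], 'moment': [0.513, -0.5453, 0.0418], 'finger_gap': 0.0464}
281 151
```

View pics/c3.png

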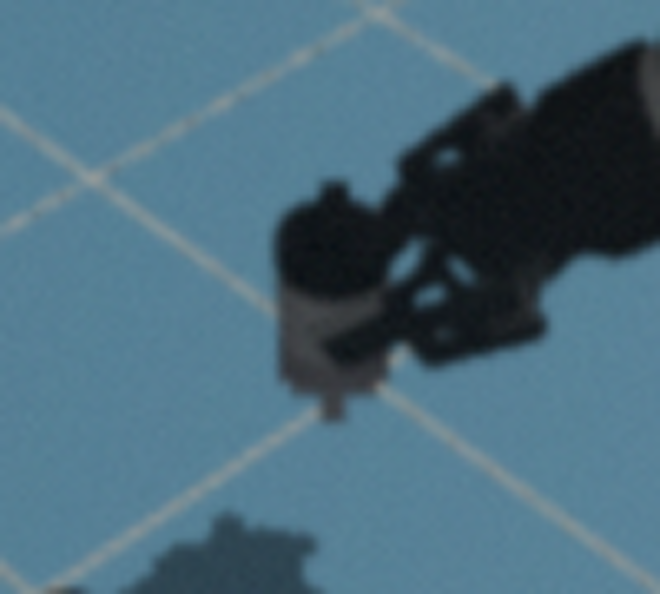

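The jar hangs upright: its edges run vertically, the lid ridge is at the top (335,185) and a lug shows at the foot (333,415). I'll lower it to the bench.

Emit:
drive_tool:
  series:
    - [0.012,0,0.0085,0,0,0,0.3]
    - [0.025,0,0.0175,0,0,0,0.3]
    - [0.037,0,0.026,0,0,0,0.3]
    - [0.049,0,0.0344,0,0,0,0.3]
    - [0.0573,0,0.0402,0,0,0,0.3]
    - [0.0598,0,0.0419,0,0,0,0.3]
    - [0.0598,0,0.0419,0,0,0,0.3]

```text
time: 9.67
eef_pos: [0.494, 0.1371, 0.044]
tcp_rot: [0.82, 0.339, -0.427, 0.176]
force: [0.3, -0.4, -1.2]
finger_gap: 0.0466
```

Emit:
drive_tool:
  series:
    - [0.0025,0,0.0017,0,0,0,0.3]
    - [0.0049,0,0.0034,0,0,0,0.3]
    - [0.0049,0,0.0034,0,0,0,0.3]

```text
time: 9.92
eef_pos: [0.4941, 0.1372, 0.0379]
tcp_rot: [0.82, 0.339, -0.427, 0.176]
force: [-0.5, 0.7, -2.4]
finger_gap: 0.0466
```

Emit:
drive_tool:
  series:
    - [0.0016,0,0.0011,0,0,0,0.3]
    - [0.0025,0,0.0017,0,0,0,0.3]
    - [0.0025,0,0.0017,0,0,0,0.3]

```text
time: 10.17
eef_pos: [0.4942, 0.1372, 0.0375]
tcp_rot: [0.819, 0.339, -0.428, 0.176]
force: [1.9, 0.3, 7.0]
finger_gap: 0.0467
```

Emit:
drive_tool:
  series:
    - [0.0016,0,0.0011,0,0,0,0.3]
    - [0.0016,0,0.0011,0,0,0,0.3]

```text
time: 10.33
eef_pos: [0.4942, 0.1372, 0.0375]
tcp_rot: [0.819, 0.339, -0.428, 0.177]
force: [1.0, 1.2, 7.2]
finger_gap: 0.0462
```

Emit:
drive_tool:
  series:
    - [0,0,0,0,0,0,0.6]
    - [0,0,0,0,0,0,1]
    - [0,0,0,0,0,0,1]
    - [0,0,0,0,0,0,1]
    - [0,0,0,0,0,0,1]
    - [0,0,-0.01,0,0,0,1]
    - [0,0,-0.03,0,0,0,1]
    - [0,0,-0.06,0,0,0,1]
    - [0,0,-0.1,0,0,0,1]
    - [0,0,-0.14,0,0,0,1]
    - [0,0,-0.16,0,0,0,1]

```text
time: 11.25
eef_pos: [0.5892, 0.232, 0.1311]
tcp_rot: [0.82, 0.339, -0.426, 0.177]
force: [-0.8, -0.1, 0.5]
finger_gap: 0.0853
```

```bash
python3 - <<'E'
from plan import *
o=st()
s=snap('scene','s4.png');t=snap('top','t4.png')
u,v=w2p('scene',[.492,.138,.04]).astype(int);a,b=w2p('top',[.492,.138,.08]).astype(int);print(u,v,a,b)
f=lambda i,u,v:cv2.resize(i[v-20:v+20,u-20:u+20],(400,400),interpolation=cv2.INTER_CUBIC)
cv2.imwrite('pics/c4.png',np.hstack([f(s,u,v),f(t,a,b)]))
for n in('top','scene'):
    for q in('jar','jar_lid','jar_lug'):
        print(n,q,[(round(d['score'],2),np.round(d['rect'],1).tolist()) for d in ctrl.spot_in(q,n)[:2]])
E
```

```text
{'time': 11.25, 'joint_pos': [0.4773, 0.9673, 0.9582, -0.2968, 2.1314, 1.2301], 'eef_pos': [0.5892, 0.232, 0.1311], 'tcp_rot': [0.8201, 0.3389, -0.4259, 0.1765], 'force': [-0.7597, -0.1453, 0.4695], 'moment': [0.2614, -0.314, -0.0228], 'finger_gap': 0.0853}
280 170 233 232
top jar [(0.79, [235.9, 232.6, 17.5, 17.1]), (0.53, [404.7, 184.3, 26.8, 26.3])]
top jar_lid [(0.49, [236.7, 235.1, 14.4, 17.1])]
top jar_lug [(0.54, [237.8, 231.5, 13.1, 19.2])]
scene jar [(0.57, [281.1, 172.1, 14.2, 36.8])]
scene jar_lid [(0.92, [281.0, 171.6, 18.0, 30.1])]
scene jar_lug [(0.9, [281.6, 173.2, 15.8, 30.4])]
```

View pics/c4.png

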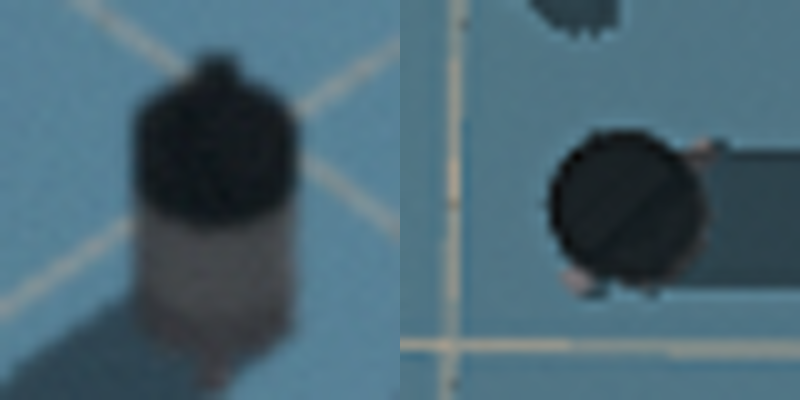

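The jar stands upright. In the top view its lid centre is at about px (235.2,232.2) and the lugs at about (242.9,226.6) and (230.6,239.6).

```bash
python3 - <<'E'
from plan import *
o=st()
l1=p2w('top',242.9,226.6,.0035);l2=p2w('top',230.6,239.6,.0035);c=p2w('top',235.1,232.1,.078)
d=l1-l2;print('lugs mid',(l1+l2)/2,'len',np.linalg.norm(d),'az',np.degrees(np.arctan2(d[1],d[0])),'lid',c)
y=R.from_quat(o['tcp_rot']).as_matrix()[:,1];print('tool y az',np.degrees(np.arctan2(y[1],y[0])))
print('scene lid c',p2w('scene',260+21.7-.45,150+14-.5,.08))
jc=np.array([.4925,.137,0])
rel(jc+up*.16,RT(-133,89.99));rel(jc+up*.045,RT(-133,89.99))
E
```

```text
{'time': 11.65, 'joint_pos': [0.4751, 0.9669, 0.972, -0.2966, 2.1263, 1.2311], 'eef_pos': [0.5864, 0.2288, 0.1281], 'tcp_rot': [0.8184, 0.3381, -0.4297, 0.1766], 'force': [-0.1657, 0.3244, -0.0117], 'moment': [0.2379, -0.2891, -0.0227], 'finger_gap': 0.0856}
lugs mid [0.49455418 0.13513195 0.0035    ] len 0.06007408307040883 az -42.479939224775144 lid [0.49375642 0.13463353 0.078     ]
tool y az -45.14853180109182
scene lid c [0.50249748 0.13055143 0.08      ]
shift [-0.0943, -0.0012, 0.0944] rot [-0.0195, 0.966, -0.0338] deg 55.4
shift [0.0004, -0.001, 0.1598] rot [-0.0195, 0.966, -0.0338] deg 55.4
```

Emit:
drive_tool:
  series:
    - [-0.025,0,0.005,0,0.1,0,1]
    - [-0.045,0,0.02,0,0.2,0,1]
    - [-0.06,0,0.04,-0.005,0.3,-0.01,1]
    - [-0.075,-0.001,0.06,-0.01,0.42,-0.01,1]
    - [-0.085,-0.001,0.08,-0.01,0.54,-0.02,1]
    - [-0.093,-0.001,0.093,-0.015,0.66,-0.02,1]
    - [-0.093,-0.001,0.093,-0.02,0.78,-0.03,1]
    - [-0.093,-0.001,0.093,-0.02,0.9,-0.034,1]
    - [-0.093,-0.001,0.093,-0.02,0.966,-0.034,1]
    - [-0.093,-0.001,0.093,-0.02,0.966,-0.034,1]

```text
time: 12.48
eef_pos: [0.4906, 0.1358, 0.1522]
tcp_rot: [0.918, 0.398, -0.0, -0.0]
force: [-0.0, -0.1, 0.2]
finger_gap: 0.0856
```

```bash
python3 - <<'E'
from plan import *
o=st()
jc=np.array([.494,.1365,0])
rel(jc+up*.045,RT(-133,89.99))
E
```

```text
{'time': 12.4833, 'joint_pos': [0.2475, 0.2953, 1.8476, 0.0001, 0.9996, 1.0004], 'eef_pos': [0.4906, 0.1358, 0.1522], 'tcp_rot': [0.9176, 0.3976, -0.0005, -0.0001], 'force': [-0.0485, -0.0727, 0.1663], 'moment': [0.074, 0.0444, -0.0186], 'finger_gap': 0.0856}
shift [0.0029, 0.0021, 0.1152] rot [-0.0006, 0.0006, -0.0025] deg 0.1
```

Emit:
drive_tool:
  series:
    - [0.003,0.002,0.03,0,0,0,1]
    - [0.003,0.002,0.06,0,0,0,1]
    - [0.003,0.002,0.09,0,0,0,1]
    - [0.003,0.002,0.115,0,0,0,1]
    - [0.003,0.002,0.115,0,0,0,0.8]
    - [0.003,0.002,0.115,0,0,0,0.65]
    - [0.003,0.002,0.115,0,0,0,0.5]
    - [0.003,0.002,0.115,0,0,0,0.4]
    - [0.003,0.002,0.115,0,0,0,0.4]
    - [0.003,0.002,0.115,0,0,0,0.4]
    - [0.003,0.002,0.115,0,0,0,0.4]
    - [0.003,0.002,0.115,0,0,0,0.4]
  force: 20

```text
time: 13.48
eef_pos: [0.4948, 0.1369, 0.0384]
tcp_rot: [0.918, 0.398, 0.001, 0.0]
force: [-0.4, 0.5, 6.1]
finger_gap: 0.0477
```

Emit:
drive_tool:
  series:
    - [0,0,0,0,0,0,0.7]
    - [0,0,0,0,0,0,1]
    - [0,0,0,0,0,0,1]
    - [0,0,0,0,0,0,1]
    - [0,0,0,0,0,-0.1,1]
    - [0,0,0,0,0,-0.22,1]
    - [0,0,0,0,0,-0.34,1]
    - [0,0,0,0,0,-0.46,1]
    - [0,0,0,0,0,-0.58,1]
    - [0,0,0,0,0,-0.7,1]
    - [0,0,0,0,0,-0.82,1]
    - [0,0,0,0,0,-0.94,1]

```text
time: 14.48
eef_pos: [0.4946, 0.1368, 0.0381]
tcp_rot: [0.636, 0.772, 0.0, 0.0]
force: [0.1, 0.4, 0.9]
finger_gap: 0.0853
```

Emit:
drive_tool:
  series:
    - [0,0,0,0,0,-0.12,1]
    - [0,0,0,0,0,-0.24,1]
    - [0,0,0,0,0,-0.36,1]
    - [0,0,0,0,0,-0.48,1]
    - [0,0,0,0,0,-0.6,1]
    - [0,0,0,0,0,-0.63,1]
    - [0,0,0,0,0,-0.63,1]

```text
time: 15.07
eef_pos: [0.4944, 0.1367, 0.0379]
tcp_rot: [0.365, 0.931, 0.0, 0.0]
force: [-0.2, 0.2, -0.6]
finger_gap: 0.0856
```

```bash
python3 - <<'E'
from plan import *
o=st()
jc=np.array([.494,.1365,0])
rel(jc+up*.045,RT(-43,89.99))
E
```

```text
{'time': 15.0667, 'joint_pos': [0.2473, 0.446, 1.9712, 0.0001, 0.724, -0.576], 'eef_pos': [0.4944, 0.1367, 0.0379], 'tcp_rot': [0.3651, 0.931, 0.0001, 0.0001], 'force': [-0.2439, 0.1583, -0.565], 'moment': [-0.0081, -0.0232, -0.0003], 'finger_gap': 0.0856}
shift [0.0002, -0.0005, 0.0009] rot [0.0004, -0.0, 0.003] deg 0.2
```

Emit:
drive_tool:
  series:
    - [0,0,0,0,0,0,0.8]
    - [0,0,0,0,0,0,0.6]
    - [0,0,0,0,0,0,0.4]
    - [0,0,0,0,0,0,0.3]
    - [0,0,0,0,0,0,0.3]
    - [0,0,0,0,0,0,0.3]
    - [0,0,0,0,0,0,0.3]
    - [0,0,-0.02,0,0,0,0.3]
    - [0,0,-0.05,0,0,0,0.3]
    - [0,0,-0.09,0,0,0,0.3]
    - [0,0,-0.12,0,0,0,0.3]
    - [0,0,-0.13,0,0,0,0.3]
  force: 60

```text
time: 16.07
eef_pos: [0.4965, 0.1373, 0.1719]
tcp_rot: [0.365, 0.931, 0.002, 0.003]
force: [1.2, 0.4, -1.7]
finger_gap: 0.0468
```

```bash
python3 - <<'E'
from plan import *
o=st()
# mill refit from the start pictures: outline of housing top + turret, both cameras
for n,f,zs in(('top','t1.png',(.09,)),('scene','s1.png',(.09,))):
    im=cv2.imread('pics/'+f);u,v=w2p(n,[.492,-.195,.09]).astype(int)
    g=cv2.GaussianBlur(cv2.cvtColor(im[v-45:v+45,u-45:u+45],cv2.COLOR_BGR2GRAY),(0,0),.6)
    g=cv2.resize(g,None,fx=4,fy=4,interpolation=cv2.INTER_CUBIC)
    # dark disc blob in socket
    m=(g<60).astype(np.uint8);k,l,s,c=cv2.connectedComponentsWithStats(m)
    for i in range(1,k):
        if s[i,4]>150:
            uu,vv=u-45+(c[i,0]+.5)/4-.5,v-45+(c[i,1]+.5)/4-.5
            print(n,s[i].tolist(),round(uu,2),round(vv,2),p2w(n,uu,vv,.086).round(4))
g=lambda x,y:(304+(x-300)/4.1667-.5,199+y/4.1667-.5)
C=[p2w('top',*g(*q),.06) for q in((322,85),(497,33),(555,220),(380,270))]
print('mill c',np.mean(C,0)); print('turret',p2w('top',*g(444,148),.09),'notches',p2w('top',*g(407,158),.087),p2w('top',*g(487,137),.087))
E
```

```text
{'time': 16.0667, 'joint_pos': [0.2474, 0.2802, 1.8128, 0.0002, 1.0405, -0.5759], 'eef_pos': [0.4965, 0.1373, 0.1719], 'tcp_rot': [0.3651, 0.9309, 0.0024, 0.0033], 'force': [1.2491, 0.3827, -1.748], 'moment': [0.0199, -0.0316, 0.0537], 'finger_gap': 0.0468}
top [242, 81, 78, 157, 4631] 362.89 227.62 [ 0.5119 -0.2742  0.086 ]
top [152, 156, 64, 62, 2593] 338.51 234.21 [ 0.49   -0.1958  0.086 ]
top [159, 245, 165, 57, 1683] 355.45 256.31 [ 0.4205 -0.249   0.086 ]
scene [0, 0, 37, 16, 325] 138.6 177.96 [ 0.2829 -0.1908  0.086 ]
scene [47, 0, 40, 11, 264] 151.23 177.54 [ 0.305  -0.1653  0.086 ]
scene [142, 153, 80, 66, 3198] 180.79 222.75 [ 0.4893 -0.1956  0.086 ]
scene [0, 294, 46, 40, 622] 141.58 254.25 [ 0.5039 -0.3135  0.086 ]
scene [9, 313, 138, 47, 3455] 153.1 262.45 [ 0.5414 -0.3061  0.086 ]
mill c [ 0.48931461 -0.19438341  0.06      ]
turret [ 0.49037679 -0.19364283  0.09      ] notches [ 0.48260647 -0.16570043  0.087     ] [ 0.4992936  -0.22727784  0.087     ]
```

```bash
python3 - <<'E'
from plan import *
im=cv2.imread('pics/t4.png').astype(int);u,v=235,232
c=im[v-18:v+19,u-18:u+19];m=((c[:,:,2]-c[:,:,0])>5).astype(np.uint8)
print('\n'.join(''.join('#' if x else '.' for x in r) for r in m))
k,l,s,ce=cv2.connectedComponentsWithStats(m)
P=[]
for i in range(1,k):
    if s[i,4]>=2:
        w=p2w('top',u-18+ce[i,0],v-18+ce[i,1],.005);print(s[i,4],w.round(4));P.append(w)
jc=np.array([.4945,.1368,0])-np.array([.0,.0017,0])
for w in P:print('az from centre',np.degrees(np.arctan2(w[1]-jc[1],w[0]-jc[0])).round(1),np.linalg.norm((w-jc)[:2]).round(4))
MC=np.array([.490,-.1935,0])
yaw=16.3-90
rel(MC+up*.180,RT(-43-31.2,89.99))
E
```

```text
.....................................
.....................................
.....................................
.....................................
.....................................
.....................................
.....................................
.....................................
.....................................
.....................................
.....................................
.....................................
.....................................
.....................................
.#...................................
.#...................................
.#...................................
.#...................................
.#...................................
.....................................
.....................................
.....................................
.....................................
.....................................
.....................................
.....................................
.....................................
.....................................
.....................................
.....................................
.....................................
.....................................
#..#########.........................
.....................................
.....................................
.....................................
.....................................
5 [0.5042 0.1985 0.005 ]
9 [0.4507 0.1769 0.005 ]
az from centre 81.3 0.0641
az from centre 136.3 0.0606
shift [-0.2201, -0.247, -0.0008] rot [0.008, 0.0021, 0.5475] deg 31.4
```

Emit:
drive_tool:
  series:
    - [-0.02,-0.022,0,0,0,0.05,0.3]
    - [-0.04,-0.045,0,0,0,0.1,0.3]
    - [-0.062,-0.07,0,0,0,0.15,0.3]
    - [-0.084,-0.095,0,0,0,0.2,0.3]
    - [-0.106,-0.12,0,0,0,0.25,0.3]
    - [-0.128,-0.145,0,0,0,0.3,0.3]
    - [-0.15,-0.17,0,0,0,0.36,0.3]
    - [-0.172,-0.195,0,0,0,0.42,0.3]
    - [-0.192,-0.218,0,0,0,0.48,0.3]
    - [-0.208,-0.235,0,0.004,0.001,0.52,0.3]
    - [-0.22,-0.247,0,0.008,0.002,0.547,0.3]
    - [-0.22,-0.247,0,0.008,0.002,0.547,0.3]

```text
time: 17.07
eef_pos: [0.4894, -0.1962, 0.1693]
tcp_rot: [0.605, 0.797, -0.001, -0.001]
force: [-0.1, 0.9, -3.1]
finger_gap: 0.047
```

```bash
python3 - <<'E'
from plan import *
o=st()
im=cv2.imread('pics/t4.png').astype(int);u,v=236,233
c=im[v-12:v+13,u-12:u+13]
m=((c[:,:,2]-c[:,:,0]>-22)&(c.sum(2)>150)).astype(np.uint8)
print('\n'.join(''.join('#' if x else '.' for x in r) for r in m))
k,l,s,ce=cv2.connectedComponentsWithStats(m)
for i in range(1,k):
    if s[i,4]>=2:
        w=p2w('top',u-12+ce[i,0],v-12+ce[i,1],.005);d=w-[.4945,.1351,0]
        print(s[i,4],w.round(4),'az',np.degrees(np.arctan2(d[1],d[0])).round(1),np.linalg.norm(d[:2]).round(4))
s=snap('scene','s5.png');t=snap('top','t5.png')
u,v=w2p('scene',[.49,-.194,.12]).astype(int);a,b=w2p('top',[.49,-.194,.12]).astype(int);print(u,v,a,b)
f=lambda i,u,v,h:cv2.resize(i[v-h:v+h,u-h:u+h],(400,400),interpolation=cv2.INTER_CUBIC)
cv2.imwrite('pics/c5.png',np.hstack([f(s,u,v,32),f(t,a,b,32)]))
E
```

```text
{'time': 17.0667, 'joint_pos': [-0.4022, 0.305, 1.7833, -0.0017, 1.0548, -0.6737], 'eef_pos': [0.4894, -0.1962, 0.1693], 'tcp_rot': [0.6046, 0.7966, -0.0009, -0.0005], 'force': [-0.0627, 0.8908, -3.0799], 'moment': [0.0009, -0.0048, 0.0061], 'finger_gap': 0.047}
.........................
.........................
.........................
.........................
........##...............
..................##.....
.................####....
..................##.....
.........................
.........................
...................#.....
.........................
.........................
...................#.....
...................#.....
...................#.....
..................#......
......#..........#.......
.....###.................
......##....###..........
.........................
.........................
.........................
.........................
.........................
2 [0.5217 0.15   0.005 ] az 28.8 0.031
8 [0.5152 0.1161 0.005 ] az -42.5 0.0281
5 [0.4849 0.1158 0.005 ] az -116.6 0.0216
6 [0.4738 0.1568 0.005 ] az 133.7 0.03
3 [0.4712 0.1337 0.005 ] az -176.6 0.0233
178 213 339 233
```

View pics/c5.png

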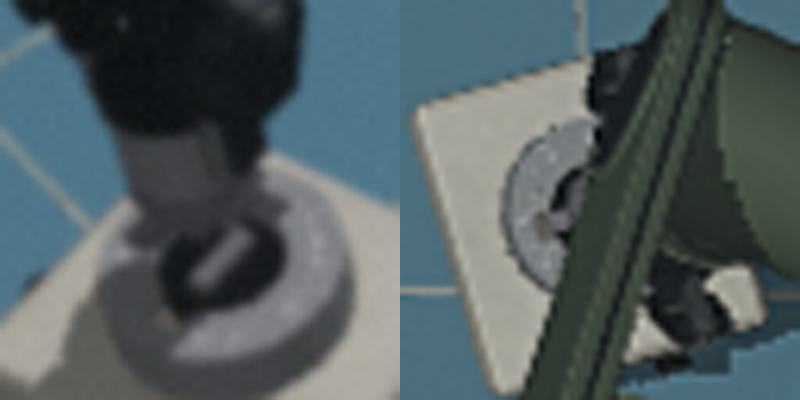

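The scene tile shows the jar above the turret, with the key at (220,258) and the bore centre at about (222,260). The jar's bottom is behind and above the bore, as expected at this height. I'll refine the key position and the jar yaw numerically.

```bash
python3 - <<'E'
from plan import *
for n,f in(('top','t1.png'),('scene','s1.png')):
    im=cv2.imread('pics/'+f);u,v=w2p(n,[.490,-.195,.09]).astype(int);h=14
    g=cv2.cvtColor(im[v-h:v+h+1,u-h:u+h+1],cv2.COLOR_BGR2GRAY);F=8
    g=cv2.resize(g,None,fx=F,fy=F,interpolation=cv2.INTER_CUBIC)
    P=lambda x,y,z:p2w(n,u-h+(x+.5)/F-.5,v-h+(y+.5)/F-.5,z)
    th=75;m=(g<th).astype(np.uint8);k,l,s,c=cv2.connectedComponentsWithStats(m)
    i=1+np.argmax(s[1:,4]*(np.hypot(*(c[1:]-h*F).T)<5*F));b=(l==i).astype(np.uint8)
    hull=cv2.convexHull(cv2.findContours(b,cv2.RETR_EXTERNAL,cv2.CHAIN_APPROX_NONE)[0][0])
    hm=cv2.fillPoly(np.zeros_like(b),[hull],1);hm=cv2.erode(hm,np.ones((5,5)))
    M=cv2.moments(hm,True);print(n,'blob',P(M['m10']/M['m00'],M['m01']/M['m00'],.09).round(4),s[i].tolist())
    km=((g>=th+5)&(hm>0)).astype(np.uint8);k,l,s,c=cv2.connectedComponentsWithStats(km)
    j=1+np.argmax(s[1:,4]);kk=np.argwhere(l==j)[:,::-1]
    W=np.array([P(x,y,.091) for x,y in kk]);w=W.mean(0);ev=np.linalg.svd(W[:,:2]-w[:2],full_matrices=False)
    print(n,'key',w.round(4),len(kk),'az',np.degrees(np.arctan2(ev[2][0][1],ev[2][0][0])).round(1),'std',(ev[1]/len(kk)**.5).round(4))
a=lambda q:np.degrees(np.arctan2(*R.from_quat(q).as_matrix()[1::-1,1]))
o=ctrl.get_obs();print('tool y at grasp',a([.3651,.931,.0001,.0001]),'now',a(o['tcp_rot']),'-> jar y now',-44.4+a(o['tcp_rot'])-a([.3651,.931,.0001,.0001]))
E
```

```text
top blob [ 0.4898 -0.1955  0.09  ] [53, 54, 135, 128, 11744]
top key [ 0.49   -0.1965  0.091 ] 1383 az -74.9 std [0.0091 0.0021]
scene blob [ 0.4915 -0.1952  0.09  ] [40, 46, 167, 158, 16141]Traceback (most recent call last):
  File "<stdin>", line 14, in <module>
  File "<stdin>", line 6, in <lambda>
  File "h.py", line 9, in p2w
    c=ctrl.camera_params(n);T=np.array(c['world_from_camera'])
ValueError: time passes only in moves, steps and waits
```

Emit:
drive_tool:
  series:
    - [0,0,0.01,0,0,-0.015,0.3]
    - [0,0,0.02,0,0,-0.03,0.3]
    - [0,0,0.028,0,0,-0.03,0.3]
    - [0,0,0.034,0,0,-0.03,0.3]
    - [0,0,0.036,0,0,-0.03,0.3]
    - [0,0,0.036,0,0,-0.03,0.3]

```text
time: 17.67
eef_pos: [0.4886, -0.1926, 0.1326]
tcp_rot: [0.591, 0.807, -0.0, -0.002]
force: [0.3, -0.1, -2.9]
finger_gap: 0.0471
```

```bash
python3 - <<'E'
from plan import *
o=st();a=lambda q:np.degrees(np.arctan2(*R.from_quat(q).as_matrix()[1::-1,1]))
print('jar y',-44.4+a(o['tcp_rot'])-47.17,'underside',o['eef_pos'][2]-.0379)
A=R.from_quat(o['tcp_rot']).as_matrix();print('lean deg',np.degrees(A[:2,2]));rel([.49,-.1958,o['eef_pos'][2]+.008],RT(-74.2-.0+90-90+.0-.0,89.99))
E
```

```text
{'time': 17.6667, 'joint_pos': [-0.3977, 0.3412, 1.8352, 0.0006, 0.9701, -0.7037], 'eef_pos': [0.4886, -0.1926, 0.1326], 'tcp_rot': [0.5912, 0.8065, -0.0003, -0.0024], 'force': [0.2976, -0.0806, -2.8703], 'moment': [0.0179, -0.0284, -0.0099], 'finger_gap': 0.0471}
jar y -74.05294053352607 underside 0.09470973337004558
lean deg [-0.24699542  0.13246528]
shift [-0.0035, 0.0004, -0.0] rot [-0.0035, -0.0036, 0.03] deg 1.7
```

Emit:
drive_tool:
  series:
    - [-0.0035,0.0004,0,-0.0035,-0.0036,0,0.3]
    - [-0.0035,0.0004,0,-0.0035,-0.0036,0,0.3]
    - [-0.0035,0.0004,0,-0.0035,-0.0036,0,0.3]

```text
time: 17.92
eef_pos: [0.4904, -0.1961, 0.133]
tcp_rot: [0.591, 0.807, 0.0, 0.001]
force: [0.6, 0.2, -2.4]
finger_gap: 0.0467
```

Emit:
drive_tool:
  series:
    - [0,0,0.0015,0,0,0,0.3]
    - [0,0,0.003,0,0,0,0.3]
    - [0,0,0.0045,0,0,0,0.3]
    - [0,0,0.006,0,0,0,0.3]
    - [0,0,0.006,0,0,0,0.3]

```text
time: 18.33
eef_pos: [0.4901, -0.196, 0.1266]
tcp_rot: [0.591, 0.806, 0.0, 0.0]
force: [-0.3, -1.6, -3.0]
finger_gap: 0.0467
```

No vertical contact with the underside about 1.3 mm below the turret's top, so the lugs are in the notches. I'll press on.

Emit:
drive_tool:
  series:
    - [0,0,0.0015,0,0,0,0.3]
    - [0,0,0.003,0,0,0,0.3]
    - [0,0,0.0045,0,0,0,0.3]
    - [0,0,0.006,0,0,0,0.3]
    - [0,0,0.006,0,0,0,0.3]

```text
time: 18.75
eef_pos: [0.4902, -0.196, 0.1207]
tcp_rot: [0.591, 0.807, 0.0, 0.0]
force: [-1.1, 0.6, 1.5]
finger_gap: 0.0471
```

```bash
python3 -c "
from h import *
st()"
```

```text
{'time': 18.75, 'joint_pos': [-0.4022, 0.3561, 1.8477, -0.0001, 0.9372, -0.7078], 'eef_pos': [0.4902, -0.196, 0.1207], 'tcp_rot': [0.5912, 0.8065, 0.0, 0.0003], 'force': [-1.0542, 0.5948, 1.4962], 'moment': [0.0633, 0.1152, 0.0047], 'finger_gap': 0.0471}
```

Emit:
drive_tool:
  series:
    - [0,0,0.002,0,0,0,0.3]
    - [0,0,0.004,0,0,0,0.3]
    - [0,0,0.006,0,0,0,0.3]
    - [0,0,0.0075,0,0,0,0.3]
    - [0,0,0.0085,0,0,0,0.3]
    - [0,0,0.009,0,0,0,0.3]
    - [0,0,0.009,0,0,0,0.3]
  force: 80

```text
time: 19.33
eef_pos: [0.4902, -0.196, 0.1121]
tcp_rot: [0.591, 0.807, 0.0, 0.0]
force: [-2.6, 0.8, 6.1]
finger_gap: 0.0466
```

```bash
python3 -c "
from h import *
st()"
```

```text
{'time': 19.3333, 'joint_pos': [-0.4021, 0.366, 1.8582, -0.0001, 0.9166, -0.7077], 'eef_pos': [0.4902, -0.196, 0.1121], 'tcp_rot': [0.5912, 0.8065, 0.0, 0.0004], 'force': [-2.5724, 0.7982, 6.1471], 'moment': [0.1065, 0.3822, -0.0237], 'finger_gap': 0.0466}
```

Emit:
drive_tool:
  series:
    - [0,0,0.0005,0,0,0.07,0.3]
    - [0,0,0.0005,0,0,0.14,0.3]
    - [0,0,0.0005,0,0,0.21,0.3]
    - [0,0,0.0005,0,0,0.28,0.3]
    - [0,0,0.0005,0,0,0.35,0.3]
    - [0,0,0.0005,0,0,0.42,0.3]
    - [0,0,0.0005,0,0,0.49,0.3]
    - [0,0,0.0005,0,0,0.56,0.3]
    - [0,0,0.0005,0,0,0.63,0.3]
    - [0,0,0.0005,0,0,0.7,0.3]
    - [0,0,0.0005,0,0,0.7,0.3]

```text
time: 20.25
eef_pos: [0.4905, -0.1963, 0.1122]
tcp_rot: [0.832, 0.554, 0.0, 0.001]
force: [-1.7, 0.2, 5.3]
finger_gap: 0.0468
```

```bash
python3 - <<'E'
from plan import *
o=st();a=lambda q:np.degrees(np.arctan2(*R.from_quat(q).as_matrix()[1::-1,1]))
print('tool y',a(o['tcp_rot']),'turned',a([.5912,.8065,0,0])-a(o['tcp_rot']))
E
```

```text
{'time': 20.25, 'joint_pos': [-0.4022, 0.366, 1.8581, -0.0005, 0.9157, -0.0057], 'eef_pos': [0.4905, -0.1963, 0.1122], 'tcp_rot': [0.8324, 0.5541, 0.0003, 0.0009], 'force': [-1.7032, 0.1608, 5.2728], 'moment': [0.0799, 0.3478, 0.1021], 'finger_gap': 0.0468}
tool y -22.69749305081133 turned 40.21137969196352
```

Emit:
drive_tool:
  series:
    - [0,0,0.0005,0,0,0.07,0.3]
    - [0,0,0.0005,0,0,0.14,0.3]
    - [0,0,0.0005,0,0,0.21,0.3]
    - [0,0,0.0005,0,0,0.28,0.3]
    - [0,0,0.0005,0,0,0.35,0.3]
    - [0,0,0.0005,0,0,0.42,0.3]
    - [0,0,0.0005,0,0,0.49,0.3]
    - [0,0,0.0005,0,0,0.56,0.3]
    - [0,0,0.0005,0,0,0.63,0.3]
    - [0,0,0.0005,0,0,0.7,0.3]
    - [0,0,0.0005,0,0,0.77,0.3]
    - [0,0,0.0005,0,0,0.77,0.3]

```text
time: 21.25
eef_pos: [0.4903, -0.1963, 0.1121]
tcp_rot: [0.98, 0.2, 0.0, 0.001]
force: [-3.1, 1.6, 6.4]
finger_gap: 0.0464
```

```bash
python3 - <<'E'
from plan import *
o=st();a=lambda q:np.degrees(np.arctan2(*R.from_quat(q).as_matrix()[1::-1,1]))
print('tool y',a(o['tcp_rot']),'turned',a([.5912,.8065,0,0])-a(o['tcp_rot']))
E
```

```text
{'time': 21.25, 'joint_pos': [-0.4022, 0.3659, 1.8584, -0.0011, 0.9158, 0.7661], 'eef_pos': [0.4903, -0.1963, 0.1121], 'tcp_rot': [0.9797, 0.2002, 0.0004, 0.0008], 'force': [-3.062, 1.5923, 6.44], 'moment': [0.1764, 0.5051, 0.2466], 'finger_gap': 0.0464}
tool y -66.89743209772496 turned 84.41131873887716
```

Emit:
drive_tool:
  series:
    - [0,0,0.0005,0,0,0.05,0.3]
    - [0,0,0.0005,0,0,0.1,0.3]
    - [0,0,0.0005,0,0,0.14,0.3]
    - [0,0,0.0005,0,0,0.14,0.3]

```text
time: 21.58
eef_pos: [0.4902, -0.1963, 0.1121]
tcp_rot: [0.991, 0.131, 0.0, 0.001]
force: [-3.1, 1.3, 6.1]
finger_gap: 0.0463
```

```bash
python3 - <<'E'
from plan import *
o=st();a=lambda q:np.degrees(np.arctan2(*R.from_quat(q).as_matrix()[1::-1,1]))
print('tool y',a(o['tcp_rot']),'turned',a([.5912,.8065,0,0])-a(o['tcp_rot']))
E
```

```text
{'time': 21.5833, 'joint_pos': [-0.4021, 0.3657, 1.8585, -0.0014, 0.9156, 0.9068], 'eef_pos': [0.4902, -0.1963, 0.1121], 'tcp_rot': [0.9914, 0.131, 0.0005, 0.0009], 'force': [-3.0628, 1.2522, 6.1125], 'moment': [0.2004, 0.4847, 0.2218], 'finger_gap': 0.0463}
tool y -74.94685607716187 turned 92.46074271831407
```

Emit:
drive_tool:
  series:
    - [0,0,0.0005,0,0,0.04,0.3]
    - [0,0,0.0005,0,0,0.08,0.3]
    - [0,0,0.0005,0,0,0.08,0.3]

```text
time: 21.83
eef_pos: [0.4902, -0.1963, 0.1122]
tcp_rot: [0.996, 0.091, 0.001, 0.001]
force: [-2.5, 1.0, 6.3]
finger_gap: 0.0469
```

```bash
python3 - <<'E'
from plan import *
o=st();a=lambda q:np.degrees(np.arctan2(*R.from_quat(q).as_matrix()[1::-1,1]))
print('tool y',a(o['tcp_rot']),'turned',a([.5912,.8065,0,0])-a(o['tcp_rot']))
E
```

```text
{'time': 21.8333, 'joint_pos': [-0.402, 0.3656, 1.8587, -0.0017, 0.9154, 0.9876], 'eef_pos': [0.4902, -0.1963, 0.1122], 'tcp_rot': [0.9959, 0.091, 0.0005, 0.001], 'force': [-2.4913, 0.9723, 6.2966], 'moment': [0.1716, 0.442, 0.2083], 'finger_gap': 0.0469}
tool y -79.55818854525852 turned 97.0720751864107
```

Emit:
drive_tool:
  series:
    - [0,0,0.0005,0,0,0.03,0.3]
    - [0,0,0.0005,0,0,0.06,0.3]
    - [0,0,0.0005,0,0,0.06,0.3]

```text
time: 22.08
eef_pos: [0.4901, -0.1962, 0.1121]
tcp_rot: [0.998, 0.062, 0.0, 0.001]
force: [-1.5, 1.4, 6.0]
finger_gap: 0.0472
```

```bash
python3 - <<'E'
from plan import *
o=st();a=lambda q:np.degrees(np.arctan2(*R.from_quat(q).as_matrix()[1::-1,1]))
print('tool y',a(o['tcp_rot']),'turned',a([.5912,.8065,0,0])-a(o['tcp_rot']))
s=snap('scene','s6.png')
u,v=w2p('scene',[.49,-.194,.12]).astype(int)
cv2.imwrite('pics/c6.png',cv2.resize(s[v-32:v+32,u-32:u+32],(500,500),interpolation=cv2.INTER_CUBIC))
E
```

```text
{'time': 22.0833, 'joint_pos': [-0.4015, 0.3655, 1.8589, -0.0024, 0.9153, 1.0466], 'eef_pos': [0.4901, -0.1962, 0.1121], 'tcp_rot': [0.9981, 0.062, 0.0004, 0.0013], 'force': [-1.4935, 1.4256, 6.0393], 'moment': [0.3277, 0.4365, 0.7297], 'finger_gap': 0.0472}
tool y -82.89071805440979 turned 100.40460469556197
```

View pics/c6.png

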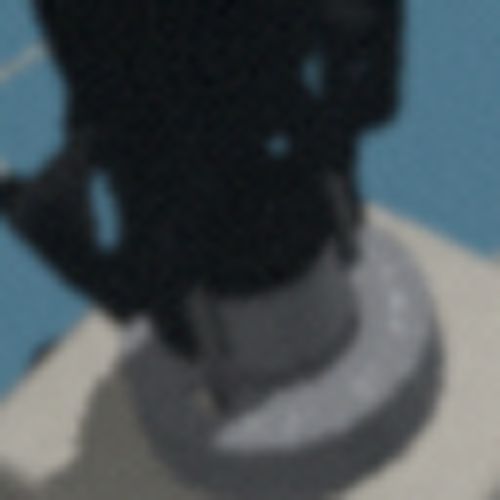

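The jar is seated in the turret and still gripped. The torque jumped from 0.21 to 0.73 N m at about 100°, so the turn is at its stop, and the push and depth held. I'll do one last check and hand in.

```bash
python3 - <<'E'
from plan import *
for _ in range(4): ctrl.grab_frame('scene')
o=st();a=lambda q:np.degrees(np.arctan2(*R.from_quat(q).as_matrix()[1::-1,1]))
print('turned',a([.5912,.8065,0,0])-a(o['tcp_rot']),'depth',.09-(o['eef_pos'][2]-.0379))
print(ctrl.sign_off())
E
```

```text
{'time': 22.3333, 'joint_pos': [-0.4016, 0.3655, 1.8589, -0.0023, 0.9152, 1.0458], 'eef_pos': [0.4901, -0.1962, 0.1121], 'tcp_rot': [0.9981, 0.0624, 0.0005, 0.0013], 'force': [-2.4177, 1.2811, 7.0632], 'moment': [0.3003, 0.3598, 0.6778], 'finger_gap': 0.0467}
turned 100.36289257371186 depth 0.01577924663137152
the job is handed in; nothing more can be done
None
```

The jar is fitted to the mill, pressed in and turned clockwise to its stop, and the job is handed in at 22.3 s with the jar still gripped. No verdict was reported.

- **What I did:** I stood the jar up on the bench and released it. After re-gripping it from above, I lowered its lugs through the notches without contact, pushed it down to the stop and turned it.
- **Detour:** My first move to stand it up ran joint 6 to its limit, so I turned the held jar about 160° and stood it from the other side.
- **Depth:** The last check put the underside about 15.8 mm below the turret's top, against a stop at 16 mm. The upward reaction was about 7 N, besides roughly 3 N for the jar's weight.
- **Turn:** The gripper turned about 100°, which is more than the nominal 92° plus 4° of play. Torque rose from about 0.21 to 0.73 N m between 97° and 100°, and was still 0.68 N m at hand-in. I take that as the end stop, with a few degrees of initial yaw error and flex.
- **Not checked:** I took no last look at the other things on the bench. The force readings gave no sign of touching any of them.

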